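# Unlatch the jar mill's guard and hold it open

### The arm

A 6-joint arm with a two-finger parallel gripper is mounted at the origin on the work surface; the furniture and walls round the work are solid. World frame = base frame: x ahead of the robot, y to its left, z up, the work surface at z = 0. Lengths are in m, angles in rad, forces in N, time in s.
With the tool pointing down it reaches from about 0.35 to 0.85 m from the base axis. Payload 8.1 kg.
Tool frame: the origin (TCP) lies at the centre of the arm's flange, where the gripper is bolted on; the fingertips stand 186 mm ahead of it and the grasp point (between the pads) lies 167 mm ahead of it (robot.grasp_offset is the distance from the TCP to the grasp point, in m); z points along the fingers, y is the line along which they close (so a half turn about z gives the same grasp; the last joint's range is limited). The gripper opens to 93 mm and grips with 3 to 60 N. Pads are 15 mm wide; open, the fingers measure 128 mm over their backs; the gripper's body (75 mm by 188 mm) begins 65 mm behind the grasp point.
Start: joints at [-1.325, 0.13, 1.488, -0, 1.523, -0.085], TCP at [0.195, -0.567, 0.405] pointing down, gripper open.
Joint ranges: [-2.96, 2.96], [-0.89, 2.26], [0.02, 2.5], [-1.34, 4.48], [0, 2.73], [-2.66, 2.66]. Speed limits (rad/s): [2.39, 2.39, 2.79, 3.14, 3.14, 3.14].

### API

Orientations are given as a rotation vector (axis times angle).
In Python, from plant import robot gives the robot as it stands.
- The arm moves only by the tool drive_tool, never from a script. Its argument "moves" is one flat list of numbers, 7 for each row, row after row: the finger opening in mm, from 0 to 93, then the shift along the tool's x, y, z in mm, then the turn, a rotation vector about the tool's x, y, z in degrees. A call has 1 to 8 rows; each row shifts and turns the commanded pose from where the row before left it, along the tool's axes as they then stand; what a row does not reach is not made up. A row lasts 1/10 s, in which the tool goes at most 50 mm and 8.59 degrees, less where a joint would pass 70% of its speed; a pose out of reach is approached as far as the arm can. A call is refused whole if a number of a shift passes 50 or a number of a turn 8.59, either way. A call with a gripper value outside its range is refused whole. The fingers move at their own pace and stop on an object; "grip_force" is the grip in N (left out, the last holds). Time passes only in rows, so rows that do not move let the fingers close. It gives the time, the measured TCP pose, the force, the opening and the grip force at its end, in the units of the state.
- robot.read_state(): the state, without advancing time (a new reading comes with each control period).
- robot.read_camera(name): name is "scene" or "top"; returns a dict with "color" (420x560x3 uint8, red, green, blue), "depth" (420x560 float32, m along the optical axis (not along the pixel's ray), 0 where there is no reading), "mtx" (3x3 intrinsics, pixels), "R" (3x3) and "t" (3): a world point X has camera coordinates R X + t. Camera axes: x right, y down, z forward; pixel columns grow to the right and rows downward; lengths in m; the calibration is good to about 2 mm. A picture is of the moment at which its call begins.
- robot.close_job(): hands the job in; it is judged then, once.
The state is a dict: "t": time; "q": joint angles; "dq": joint speeds; "joint_torque": joint torques, N m; "tool_pos": TCP position; "orientation": TCP orientation; "force": force on the tool from outside, world axes, zero at the start; "wrist_torque": the same for the moment, N m; "opening": finger opening in m; "gripper_force": force on a finger pad.
Only numpy, scipy, OpenCV 4.12 (cv2) and the standard library are available. Lean on these libraries where they do the work, as an engineer would, in place of code of your own. Each camera call takes 0.05 s, during which the arm holds its last target. There are 200 camera calls.

### The job

The glaze jar in the mill is ready to come out, but the yellow guard's stay is missing, so the guard drops shut by itself. Turn the black wing latch a quarter turn clockwise until it clicks over and frees the guard, then lift the guard by its black bow handle to 45 degrees open and hold it still there. Finish while still holding the handle, so that a colleague can take the jar out; do not disturb the jar or the things standing round the mill.

Things in the scene. Friction and masses are not known exactly. Their poses are not given: they have to be found in the camera images.
- mill: bench jar mill, grey, 240 (x) x 380 (y) mm, fixed to the table. Origin: centre of its underside; x to its back (hinge side), y left, z up. Drive housing, top at z = 125 mm, at the left end, y 81 to 189 mm. The guard covers y -183 to 78 mm, x -112 to 96 mm, top at z = 178 mm; its front upper corner is cut off by a pane sloping at 45 degrees from (x -112, z 116) to (x -50, z 178) mm
- latch (a joint): wing latch on the drive housing, axis vertical. 0 = locked (wing along the mill's y, steel tongue over the guard's ear; the guard then stays shut), 1.571 = free (wing along the mill's x). Grows clockwise seen from above, stops at both ends. A spring detent seats it at both ends: resists up to about 0.25 N m until 45 degrees, springs back if let go before, snaps on to the free end beyond
- latch_grip (a point): point on the latch axis, mid-height of the wing grip, 38 mm above the housing top. Wing: black plastic bar 12 mm thick, 46 mm long, 26 mm high (25 to 51 mm above the housing top), one end marked red; its long side is this frame's y and turns with the latch. The guard's side is 57 mm from the axis and rises 53 mm above the housing top
- guard (a joint): opening angle of the yellow guard about its hinge at the back of the mill: 0 = shut, 0.785 = 45 degrees open, stop at 1.35. It has no stay and no spring: let go, it falls shut from every angle. Its hinge turns freely, with 0.65 to 1 kg hanging on it, and it takes about 3 to 6 N upward at the handle
- guard_hinge (a point): middle of the guard's hinge line, which runs along the mill's y at 140 mm above the table and 108 mm behind the mill's centre. Fixed to the mill, axes as the mill's. Lifting the guard turns it about +y: its front goes up and back
- handle: black round grip tube of the bow handle on the guard's sloping pane, 16 mm thick, 92 mm long along the mill's y between two steel legs; it swivels freely on its bar and goes up with the guard. Origin: its middle, 45 mm off the pane; its y is the tube's axis. Shut, it is 221 mm in front of the hinge line, 39 mm above it, 179 mm above the table
- mill_jar: white porcelain mill jar with a blue band, 84 mm thick, 118 mm long plus a 38 mm neck and clamp, lying under the guard on the two rollers, 1.1 kg. Origin on its axis in the middle of the body; its y runs along the jar
- mill_jar_centre (a point): the middle of the mill jar, on its axis
- glaze_jar_blue: white jar with blue cap, 50 mm thick, 62 mm high, standing on the table; origin at its underside
- glaze_jar_red: white jar with red cap, 50 mm thick, 62 mm high, standing on the table; origin at its underside
- glaze_jar_black: white jar with black cap, 50 mm thick, 62 mm high, standing on the table; origin at its underside
- grey_bowl: grey stoneware bowl, 120 mm across, 60 mm high, on the table beyond the three jars; origin at its underside

How it is judged:
On the way, in this order (a step that is already met when the one before it is completed fails the run):
1. the wing latch has clicked over to its free end while the guard is still shut (value of joint latch above 1.35 rad and value of joint guard below 0.06 rad), for 0.2 s.
2. the guard is held by its handle between 40 and 50 degrees open (value of joint guard between 0.698 and 0.873 rad and contact force between the fingers and handle above 1.2 N), for 0.5 s.
At the end, for the whole second after the job is handed in: the latch is at its free end (past 77 degrees), the guard stands still between 40 and 50 degrees open, and the robot's fingers hold its bow handle (more than 1.2 N); nothing else carries it, and the jar and the things round the mill are where they were (all of step 2 and velocity of joint guard between -0.06 and 0.06 rad/s and value of joint latch above 1.35 rad); the arm keeps its last pose, push and grip.
It fails at once if one of the three glaze jars or the bowl is pushed more than 3 cm (distance of any of glaze_jar_blue, glaze_jar_red, glaze_jar_black, grey_bowl from where it was at the start of the episode above 0.03 m).
It fails at once if the mill jar is shifted on its rollers by more than 2 cm (distance of mill_jar_centre from where it was at the start of the episode above 0.02 m).
It also fails if it takes over 51 s, if anything falls off the work surface, if the arm or the gripper's body presses on something with over 40 N, if the wrist force passes 120 N, or if a joint passes its speed limit or range.

## Working session

There is one attempt and no reset: what is moved stays moved. The work goes in short steps, Python scripts to look and compute and a tool call to move; the robot and the scene stay as the last step left them, time stands still between calls to the robot, and variables do not carry over. Pictures are saved under pics/ and viewed, at most 10 in all, crops included, and the job is handed in when it is done.

Besides the shell and the picture viewer there is one more tool, called after "Emit:" by a JSON object that holds its "api" and its "payload", one argument or row to a line. drive_tool: Moves the arm, as the interface text tells. Its arguments: {"type":"object","properties":{"moves":{"type":"array","items":{"type":"number"}},"grip_force":{"type":"number"}},"required":["moves"]}

```bash
ls; mkdir -p pics; python3 - <<'E'
from plant import robot
import cv2,numpy as np
for n in ("scene","top"):
    c=robot.read_camera(n); cv2.imwrite(f"pics/{n}0.png",c["color"][:,:,::-1]); np.savez(f"{n}0.npz",**c)
    print(n,c["mtx"],c["R"],c["t"])
print(robot.read_state())
E
```

```text
pics
scene [[382.82039883   0.         284.30652921]
 [  0.         382.82039883 205.02918206]
 [  0.           0.           1.        ]] [[-0.75587912 -0.65441438  0.01971228]
 [-0.42336595  0.46559773 -0.77716151]
 [ 0.49940768 -0.59578567 -0.62899238]] [0.55529953 0.27672457 0.78834133]
top [[497.12572901   0.         278.47434789]
 [  0.         497.12572901 211.81792586]
 [  0.           0.           1.        ]] [[-0.02813905 -0.99955113  0.01028283]
 [-0.99060581  0.02650711 -0.13415473]
 [ 0.13382195 -0.01396122 -0.99090704]] [0.16138663 0.57441694 1.07810009]
{'t': 0.1, 'q': array([-1.32539985e+00,  1.31065444e-01,  1.48913613e+00,  1.88768416e-06,
        1.52302198e+00, -8.54098472e-02]), 'dq': array([-0.00248406, -0.00086063, -0.00383058,  0.001047  ,  0.001628  ,
       -0.00083135]), 'joint_torque': array([ 6.07994389e-04, -5.61344433e+01, -4.93094265e+01,  7.70585239e-02,
        2.92923313e-02, -8.30971908e-05]), 'tool_pos': array([ 0.19485   , -0.56726604,  0.40382298]), 'orientation': array([-3.09711274e+00, -5.16995400e-01,  2.01653242e-04]), 'force': array([0.07677776, 0.03580173, 0.81564754]), 'wrist_torque': array([-0.02408046, -0.04020162, -0.0294355 ]), 'gripper_force': 0.0, 'opening': 0.0931576918443563}
```

View pics/scene0.png

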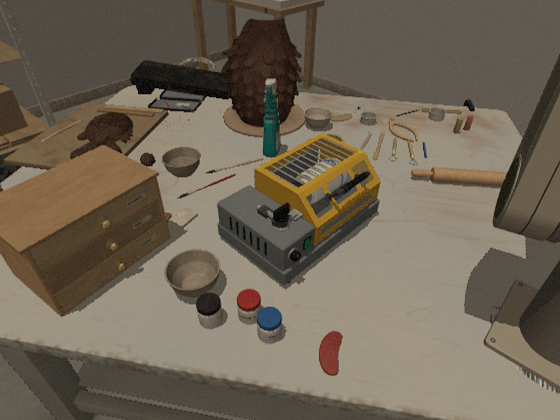

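View pics/top0.png

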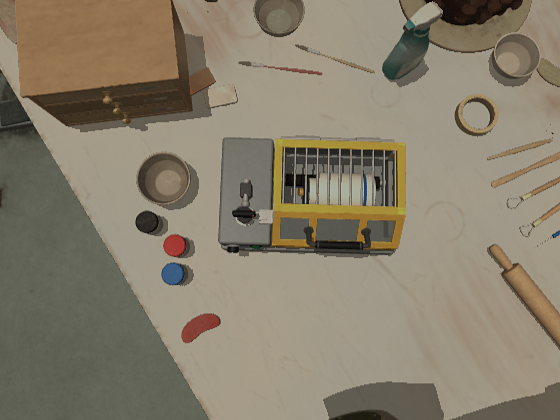

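The top picture shows the mill at about cols 220-407, rows 137-253, with the wing latch near (245,213), the bow handle near (340,245), and the jars and bowl to its left. I'll enlarge it.

```bash
cat > h.py <<'E'
import numpy as np
def px(c,u,v,z=None):
    """world point of a pixel: by depth, or on the plane at height z"""
    K,R,t=c["mtx"],c["R"],c["t"]
    r=np.linalg.inv(K)@[u,v,1]
    if z is None: return R.T@(r*c["depth"][int(round(v)),int(round(u))]-t)
    o=-R.T@t; d=R.T@r
    return o+d*(z-o[2])/d[2]
E
python3 - <<'E'
import cv2
a=cv2.imread("pics/top0.png")[130:260,212:412]
cv2.imwrite("pics/topc.png",cv2.resize(a,None,fx=4,fy=4,interpolation=cv2.INTER_CUBIC))
E
```

```text
(no output)
```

View pics/topc.png

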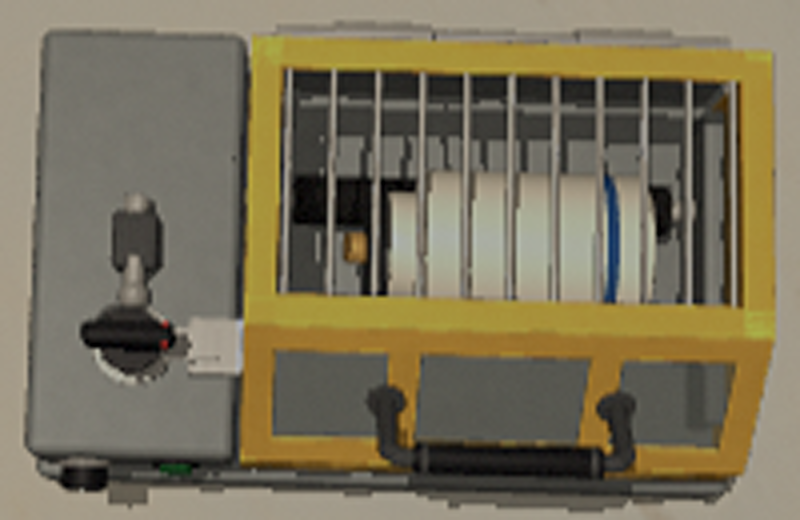

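The crop shows the wing from (82,333) to (172,336), with its red end toward the guard. The handle tube runs from (415,460) to (605,462). A small fitting stands on the housing behind the latch at (135,240).

```bash
python3 - <<'E'
import numpy as np
from h import px
np.set_printoptions(precision=4,suppress=True)
c=dict(np.load("top0.npz"))
f=lambda u,v,z=None:px(c,212+(u-1.5)/4,130+(v-1.5)/4,z)
print("wing",f(82,333,.176),f(172,336,.176),"depth",f(127,334))
for p in [(45,34),(247,38),(240,460),(28,450)]: print("hous",f(*p,.125))
print("handle",f(415,459,.185),f(605,462,.185),"depth",f(510,460))
for p in [(253,40),(773,52),(770,335),(244,300)]: print("guardtop",f(*p,.178))
for p in [(135,205),(135,235),(133,290),(127,360)]: print("fit",f(*p))
for n,p in dict(blk=(148,222),red=(175,245),blu=(173,273)).items(): print(n,px(c,*p,.062))
print("bowl",px(c,163,178,.06))
E
```

```text
wing [0.5603 0.2385 0.176 ] [0.5577 0.1944 0.176 ] depth [0.5594 0.2165 0.1747]
hous [0.7267 0.2595 0.125 ]
hous [0.7218 0.1532 0.125 ]
hous [0.4994 0.1627 0.125 ]
hous [0.5075 0.2711 0.125 ]
handle [0.4935 0.0782 0.185 ] [ 0.4895 -0.0136  0.185 ] depth [0.4916 0.0326 0.1868]
guardtop [0.7055 0.1506 0.178 ]
guardtop [ 0.6928 -0.1096  0.178 ]
guardtop [ 0.55   -0.0992  0.178 ]
guardtop [0.5743 0.1586 0.178 ]
fit [0.6309 0.2132 0.139 ]
fit [0.615  0.2134 0.1407]
fit [0.5861 0.2148 0.1436]
fit [0.5493 0.2181 0.1516]
blk [0.5606 0.4314 0.062 ]
red [0.5087 0.3726 0.062 ]
blu [0.4484 0.3769 0.062 ]
bowl [0.658  0.3994 0.06  ]
```

Emit:
{"api": "drive_tool", "payload": {
  "moves": [40,0,0,-5,0,0,-8.5,40,0,0,-5,0,0,-8.5,40,0,0,-5,0,0,-8.5,40,0,0,-5,0,0,-8.5,40,0,0,-5,0,0,-8.5,40,0,0,0,0,0,-8.5,40,0,0,0,0,0,-8.5,40,0,0,0,0,0,-8.5],
  "grip_force": 50
}}

```text
t: 0.9
tool_pos: [0.1949, -0.5674, 0.4292]
orientation: [-2.272, -2.168, -0.001]
force: [-0.5, 0.5, -0.2]
opening: 0.0404
gripper_force: 0.0
```

Emit:
{"api": "drive_tool", "payload": {
  "moves": [40,44,18,0,0,0,0,40,44,18,0,0,0,0,40,44,18,0,0,0,0,40,44,18,0,0,0,0,40,44,18,0,0,0,0,40,44,18,0,0,0,0,40,44,18,0,0,0,0,40,44,18,0,0,0,0]
}}

```text
t: 1.7
tool_pos: [0.3576, -0.2218, 0.4295]
orientation: [-2.28, -2.161, -0.0]
force: [1.2, -0.3, -0.6]
opening: 0.0399
gripper_force: 0.0
```

Emit:
{"api": "drive_tool", "payload": {
  "moves": [40,44,18,0,0,0,0,40,44,18,0,0,0,0,40,44,18,0,0,0,0,40,44,18,0,0,0,0,40,44,18,0,0,0,0,40,44,18,0,0,0,0,40,44,18,0,0,0,0,40,44,18,0,0,0,0]
}}

```text
t: 2.5
tool_pos: [0.5202, 0.1223, 0.4294]
orientation: [-2.279, -2.162, 0.001]
force: [0.5, -0.6, -0.2]
opening: 0.0399
gripper_force: 0.0
```

```bash
cat >> h.py <<'E'
def off(s,target,yaw=-2.8):
    """report tool axes and grasp-point offset to a target, in tool axes, mm"""
    from scipy.spatial.transform import Rotation as Ro
    R=Ro.from_rotvec(s["orientation"]).as_matrix()
    g=s["tool_pos"]+.167*R[:,2]
    print("t",round(s["t"],2),"grasp",g.round(4),"toolx",R[:,0].round(3),"z",R[:,2].round(3),
     "y ang",np.degrees(np.arctan2(R[1,1],R[0,1])).round(2),"off mm",(1000*R.T@(np.array(target)-g)).round(1),
     "F",np.round(s["force"],1),"op",round(s["opening"],4),"gf",round(s["gripper_force"],1),"q",np.round(s["q"],2))
E
python3 - <<'E'
from plant import robot
from h import *
off(robot.read_state(),[.559,.2165,.170])
E
```

```text
t 2.5 grasp [0.5202 0.1223 0.2624] toolx [ 0.053  0.999 -0.   ] z [-0. -0. -1.] y ang -3.03 off mm [96.1 33.8 92.3] F [ 0.5 -0.6 -0.2] op 0.0399 gf 0.0 q [ 0.14 -0.06  1.64 -0.    1.56  0.19]
```

Emit:
{"api": "drive_tool", "payload": {
  "moves": [40,46,17,0,0,0,0,40,46,16,0,0,0,0,40,4,1,20,0,0,0,40,0,0,25,0,0,0,40,0,0,10,0,0,0,40,0,0,0,0,0,0]
}}

```text
t: 3.1
tool_pos: [0.5582, 0.214, 0.3722]
orientation: [-2.278, -2.16, 0.007]
force: [-0.8, -0.7, -0.1]
opening: 0.0397
gripper_force: 0.0
```

```bash
python3 - <<'E'
from plant import robot
from h import *
import cv2
c=robot.read_camera("scene"); cv2.imwrite("pics/s1.png",cv2.resize(c["color"][150:280,200:400,::-1],None,fx=4,fy=4,interpolation=cv2.INTER_CUBIC))
off(robot.read_state(),[.559,.2165,.170])
E
```

```text
t 3.15 grasp [0.5584 0.2138 0.2071] toolx [ 0.054  0.999 -0.001] z [-0.002 -0.001 -1.   ] y ang -3.07 off mm [ 2.7  0.6 37.1] F [0.3 0.3 0.5] op 0.0401 gf 0.0 q [0.28 0.14 1.53 0.   1.47 0.33]
```

View pics/s1.png

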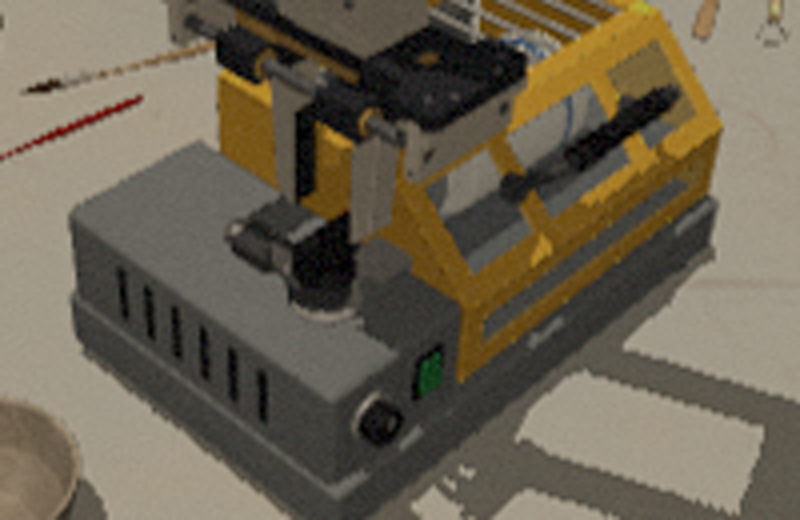

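The fingers (at about (295,150) and (370,190)) straddle the black wing at (320,250), so I'll descend and close.

Emit:
{"api": "drive_tool", "payload": {
  "moves": [40,2,0,15,0,0,0,40,1,0,15,0,0,0,40,0,0,7,0,0,0,40,0,0,0,0,0,0,0,0,0,0,0,0,0,0,0,0,0,0,0,0,0,0,0,0,0,0,0,0,0,0,0,0,0,0],
  "grip_force": 50
}}

```text
t: 3.95
tool_pos: [0.5593, 0.2173, 0.3383]
orientation: [2.279, 2.161, 0.001]
force: [-0.1, 0.0, -0.4]
opening: 0.0124
gripper_force: 0.0
```

```bash
python3 - <<'E'
from plant import robot
from h import *
off(robot.read_state(),[.559,.2165,.170])
E
```

```text
t 3.95 grasp [0.5595 0.2174 0.1713] toolx [0.053 0.999 0.   ] z [ 0.001  0.    -1.   ] y ang -3.05 off mm [-0.9 -0.4  1.3] F [-0.1  0.  -0.4] op 0.0124 gf 0.0 q [0.29 0.17 1.57 0.   1.4  0.34]
```

Emit:
{"api": "drive_tool", "payload": {
  "moves": [0,0,0,0,0,0,0,0,0,0,0,0,0,0,0,0,0,0,0,0,8,0,0,0,0,0,0,8,0,0,0,0,0,0,8,0,0,0,0,0,0,8,0,0,0,0,0,0,8,0,0,0,0,0,0,8]
}}

```text
t: 4.75
tool_pos: [0.5599, 0.2169, 0.3383]
orientation: [2.963, 1.039, 0.004]
force: [5.8, -1.6, -0.4]
opening: 0.0118
gripper_force: 50.1
```

Emit:
{"api": "drive_tool", "payload": {
  "moves": [0,0,0,0,0,0,8,0,0,0,0,0,0,8,0,0,0,0,0,0,8,0,0,0,0,0,0,8,0,0,0,0,0,0,8,0,0,0,0,0,0,2,0,0,0,0,0,0,0,0,0,0,0,0,0,0]
}}

```text
t: 5.55
tool_pos: [0.5603, 0.216, 0.3383]
orientation: [3.138, -0.085, 0.006]
force: [5.9, -6.7, -0.9]
opening: 0.0116
gripper_force: 50.0
```

```bash
python3 - <<'E'
from plant import robot
from h import *
s=robot.read_state();off(s,[.559,.2165,.170]);print(s["wrist_torque"])
E
```

```text
t 5.55 grasp [0.5609 0.2156 0.1713] toolx [ 0.999 -0.054  0.004] z [ 0.003 -0.002 -1.   ] y ang -93.11 off mm [-1.9 -0.8  1.3] F [ 5.9 -6.7 -0.9] op 0.0116 gf 50.0 q [ 0.28  0.17  1.57 -0.    1.4   1.91]
[-1.16394999 -1.22248435 -0.01377256]
```

Emit:
{"api": "drive_tool", "payload": {
  "moves": [34,0,0,0,0,0,0,34,0,0,0,0,0,0,34,0,0,0,0,0,0,34,0,0,-20,0,0,0,34,0,0,-40,0,0,0,34,0,0,-40,0,0,0,34,0,0,0,0,0,-8.5,34,0,0,0,0,0,-8.5]
}}

```text
t: 6.35
tool_pos: [0.5593, 0.2177, 0.4401]
orientation: [-3.116, -0.391, -0.006]
force: [-0.2, 0.7, 0.3]
opening: 0.0339
gripper_force: 0.0
```

Emit:
{"api": "drive_tool", "payload": {
  "moves": [34,0,0,0,0,0,-8.5,34,0,0,0,0,0,-8.5,34,0,0,0,0,0,-8.5,34,0,0,0,0,0,-8.5,34,0,0,0,0,0,-8.5,34,0,0,0,0,0,-8.5,34,0,0,0,0,0,-8.5,34,0,0,0,0,0,-8.5]
}}

```text
t: 7.15
tool_pos: [0.5589, 0.2175, 0.4375]
orientation: [-2.365, -2.068, 0.001]
force: [-0.1, -0.9, -0.4]
opening: 0.0342
gripper_force: 0.0
```

Emit:
{"api": "drive_tool", "payload": {
  "moves": [34,-40,-15,0,0,0,-5,34,-40,-15,0,0,0,0,34,-40,-15,0,0,0,0,34,-40,-10,0,0,0,0,34,0,0,0,0,0,0]
}}

```text
t: 7.65
tool_pos: [0.4912, 0.0589, 0.4379]
orientation: [2.283, 2.157, -0.001]
force: [0.1, 0.6, -0.5]
opening: 0.034
gripper_force: 0.0
```

```bash
python3 - <<'E'
from plant import robot
from h import *
import cv2
off(robot.read_state(),[.4915,.0325,.179])
c=robot.read_camera("scene"); cv2.imwrite("pics/s2.png",cv2.resize(c["color"][130:280,200:400,::-1],None,fx=4,fy=4,interpolation=cv2.INTER_CUBIC))
E
```

```text
t 7.65 grasp [0.4913 0.0586 0.2709] toolx [ 0.057  0.998 -0.001] z [ 0.    -0.001 -1.   ] y ang -3.24 off mm [-26.    1.7  92. ] F [ 0.1  0.6 -0.5] op 0.034 gf 0.0 q [ 0.02 -0.17  1.72 -0.    1.59  0.07]
```

View pics/s2.png

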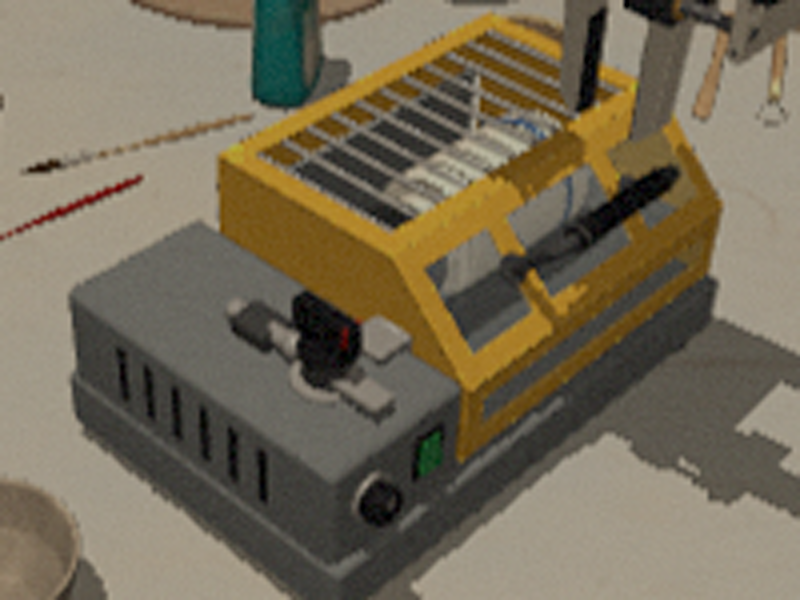

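The wing now lies along the mill's x with its tongue off the ear, at about (375,395). The guard is still shut. Next I'll descend on the handle and grip it.

Emit:
{"api": "drive_tool", "payload": {
  "moves": [34,-26,1,0,0,0,0,34,0,0,25,0,0,0,34,0,0,25,0,0,0,34,0,0,25,0,0,0,34,0,0,15,0,0,0,34,0,0,0,0,0,0,0,0,0,0,0,0,0,0,0,0,0,0,0,0],
  "grip_force": 40
}}

```text
t: 8.5
tool_pos: [0.4926, 0.0363, 0.3494]
orientation: [2.278, 2.161, 0.003]
force: [-1.3, -0.6, 1.1]
opening: 0.0227
gripper_force: 0.0
```

Emit:
{"api": "drive_tool", "payload": {
  "moves": [0,0,0,0,0,0,0,0,0,0,0,0,0,0,0,0,0,0,0,0,0,0,0,0,0,0,0,0]
}}

```text
t: 8.9
tool_pos: [0.4916, 0.0362, 0.3489]
orientation: [-2.279, -2.161, 0.001]
force: [-7.7, 1.2, 4.3]
opening: 0.015
gripper_force: 40.0
```

```bash
python3 - <<'E'
from plant import robot
from h import *
off(robot.read_state(),[.4915,.0325,.179])
a0=np.arctan2(39,221)
p=lambda d:np.array([-224.4*np.cos(a0+np.radians(d)),224.4*np.sin(a0+np.radians(d))])
for d in range(0,46,3): print(d,(p(d)-p(0)).round(1),(p(d)-p(d-3)).round(1))
E
```

```text
t 8.9 grasp [0.4915 0.0363 0.1819] toolx [0.053 0.999 0.   ] z [-0.001  0.    -1.   ] y ang -3.04 off mm [-3.8  0.2  2.9] F [-7.7  1.2  4.3] op 0.015 gf 40.0 q [-0.03 -0.13  1.85  0.    1.42  0.02]
0 [0. 0.] [ 1.7 11.6]
3 [ 2.3 11.5] [ 2.3 11.5]
6 [ 5.3 22.9] [ 2.9 11.4]
9 [ 8.8 34.1] [ 3.5 11.2]
12 [12.9 45.1] [ 4.1 11. ]
15 [17.6 55.9] [ 4.7 10.8]
18 [22.9 66.4] [ 5.2 10.5]
21 [28.7 76.6] [ 5.8 10.2]
24 [35.  86.5] [6.3 9.9]
27 [41.8 96.1] [6.8 9.6]
30 [ 49.1 105.3] [7.3 9.2]
33 [ 56.9 114.1] [7.8 8.8]
36 [ 65.1 122.4] [8.2 8.4]
39 [ 73.8 130.4] [8.7 7.9]
42 [ 82.9 137.9] [9.1 7.5]
45 [ 92.3 144.8] [9.4 7. ]
```

Emit:
{"api": "drive_tool", "payload": {
  "moves": [0,0,2.3,-11.5,0,0,0,0,0,2.9,-11.4,0,0,0,0,0,3.5,-11.2,0,0,0,0,0,4.1,-11,0,0,0,0,0,4.7,-10.8,0,0,0,0,0,5.2,-10.5,0,0,0,0,0,0,0,0,0,0]
}}

```text
t: 9.6
tool_pos: [0.515, 0.0349, 0.417]
orientation: [2.279, 2.161, 0.001]
force: [-8.2, 1.5, -1.5]
opening: 0.0148
gripper_force: 40.0
```

```bash
python3 - <<'E'
from plant import robot
from h import *
off(robot.read_state(),[.4915+.0229,.0325,.179+.0664])
E
```

```text
t 9.6 grasp [0.5151 0.035  0.25  ] toolx [0.053 0.999 0.   ] z [ 0.001  0.    -1.   ] y ang -3.04 off mm [-2.5 -0.6  4.6] F [-8.2  1.5 -1.5] op 0.0148 gf 40.0 q [-0.03 -0.1   1.7   0.    1.54  0.02]
```

Emit:
{"api": "drive_tool", "payload": {
  "moves": [0,0,5.8,-10.2,0,0,0,0,0,6.3,-9.9,0,0,0,0,0,6.8,-9.6,0,0,0,0,0,7.3,-9.2,0,0,0,0,0,7.8,-8.8,0,0,0,0,0,8.2,-8.4,0,0,0,0,0,8.7,-7.9,0,0,0,0,0,9.1,-7.5,0,0,0]
}}

```text
t: 10.4
tool_pos: [0.5748, 0.0316, 0.4875]
orientation: [2.279, 2.161, 0.0]
force: [-3.1, 1.0, -3.6]
opening: 0.015
gripper_force: 40.0
```

Emit:
{"api": "drive_tool", "payload": {
  "moves": [0,0,9.4,-7,0,0,0,0,0,0,0,0,0,0,0,0,0,0,0,0,0,0,0,0,0,0,0,0,0,0,0,0,0,0,0,0,0,0,0,0,0,0,0,0,0,0,0,0,0,0,0,0,0,0,0,0]
}}

```text
t: 11.2
tool_pos: [0.5833, 0.0312, 0.4936]
orientation: [-2.28, -2.162, 0.0]
force: [-4.6, 1.0, 1.4]
opening: 0.015
gripper_force: 40.0
```

```bash
python3 - <<'E'
from plant import robot
from h import *
import cv2
off(robot.read_state(),[.4915+.0923,.0325,.179+.1448])
c=robot.read_camera("scene"); cv2.imwrite("pics/s3.png",cv2.resize(c["color"][80:280,180:440,::-1],None,fx=3,fy=3,interpolation=cv2.INTER_CUBIC))
np.savez("s3.npz",**c)
c=robot.read_camera("top"); cv2.imwrite("pics/t3.png",cv2.resize(c["color"][110:270,200:430,::-1],None,fx=3,fy=3,interpolation=cv2.INTER_CUBIC))
np.savez("t3.npz",**c)
E
```

```text
t 11.2 grasp [0.5833 0.0312 0.3266] toolx [ 0.053  0.999 -0.   ] z [-0. -0. -1.] y ang -3.05 off mm [1.4 0.5 2.8] F [-4.6  1.   1.4] op 0.015 gf 40.0 q [-0.03  0.07  1.39 -0.    1.68  0.02]
```

View pics/s3.png

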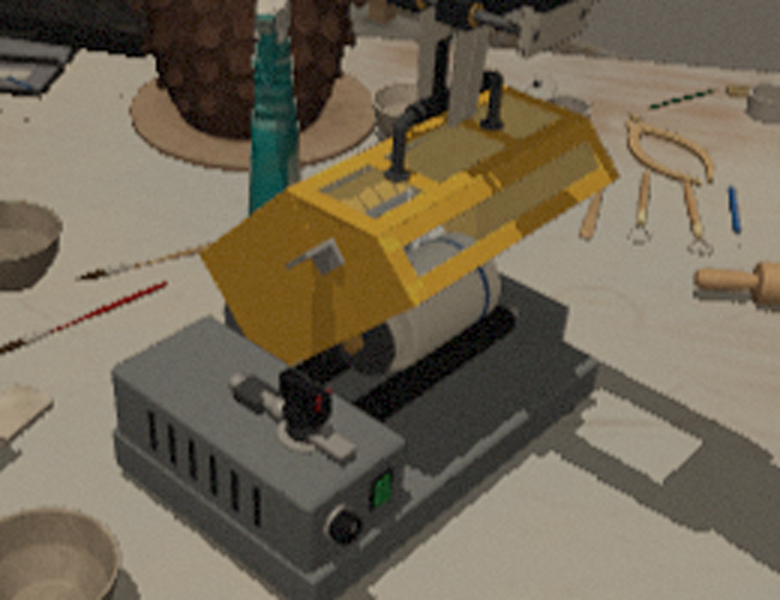

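View pics/t3.png

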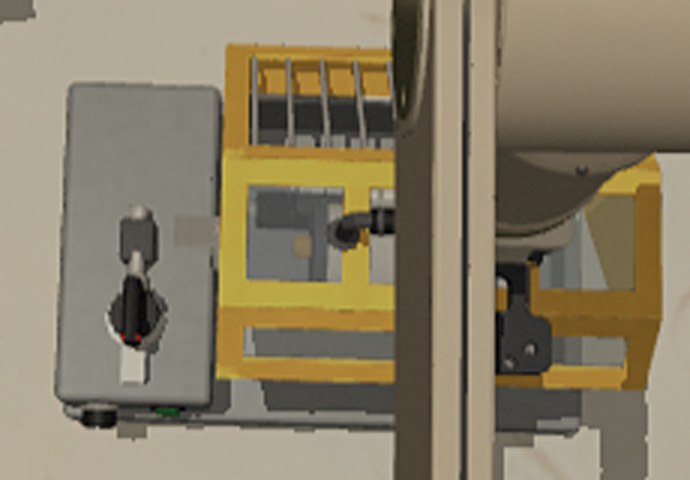

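The guard is open with its sloping pane about level, the fingers are on the handle, and the latch and jar are unmoved. I'll check the angle from the pane's depth.

```bash
python3 - <<'E'
from plant import robot
from h import *
c=dict(np.load("t3.npz"))
P=np.array([px(c,200+u/3,110+v/3) for v in (166,170,190,230,270,290,296) for u in (230,236)])
print(P.round(3)); k=np.polyfit(P[:,0],P[:,2],1)[0]
print("guard deg ~",45-np.degrees(np.arctan(k)))
s=robot.read_state();off(s,[0.5838,.0325,.3238]);print(abs(s["dq"]).max())
E
```

```text
[[0.629 0.15  0.28 ]
 [0.63  0.146 0.278]
 [0.627 0.15  0.279]
 [0.626 0.146 0.282]
 [0.615 0.15  0.281]
 [0.615 0.147 0.281]
 [0.591 0.151 0.279]
 [0.591 0.147 0.281]
 [0.567 0.152 0.28 ]
 [0.567 0.148 0.28 ]
 [0.555 0.152 0.278]
 [0.555 0.148 0.281]
 [0.552 0.152 0.278]
 [0.551 0.149 0.284]]
guard deg ~ 45.28601975202016
t 11.3 grasp [0.5833 0.0312 0.3266] toolx [ 0.053  0.999 -0.   ] z [-0. -0. -1.] y ang -3.05 off mm [1.3 0.5 2.8] F [-5.5  0.9  1.3] op 0.0149 gf 40.0 q [-0.03  0.07  1.39 -0.    1.68  0.02]
0.0007267463142565083
```

The guard is at about 45°, still and gripped.

```bash
python3 -c "
from plant import robot
print(robot.close_job())"
```

```text
the job is handed in; nothing more can be done
None
```

The wing latch is clicked over to its free end, and the gripper is holding the guard still by its handle at about 45° (measured 45.3°); the job was handed in at about 11 s, but no verdict was returned.

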